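Free the lock lever and hold the sprung stay out to its length mark

ROBOT

A 7-joint arm with a two-finger parallel gripper is mounted at the origin on the work surface. World frame = base frame: x ahead of the robot, y to its left, z up, the work surface at z = 0. Lengths are in m, angles in rad, forces in N, time in s.
With the tool pointing down it reaches from about 0.4 to 0.85 m from the base axis. Payload 10.4 kg.
Tool frame: the origin (TCP) lies at the very end of the fingers, on their centre line; the grasp point (between the pads) lies 19 mm behind it (r.pinch_z is the distance from the TCP to the grasp point, in m); z points along the fingers, y is the line along which they close (so a half turn about z gives the same grasp; the last joint's range is limited). The gripper opens to 87 mm and grips with 3 to 60 N. Pads are 19 mm wide; open, the fingers measure 117 mm over their backs; the gripper's body (75 mm by 190 mm) begins 51 mm behind the grasp point.
Start: joints at [1.178, 0.332, -0.065, 1.46, 0.022, 1.35, -0.088], TCP at [0.226, -0.583, 0.223] pointing down, gripper open.
Joint ranges: [-2.6, 2.6], [-0.5, 2.12], [-1.47, 1.34], [0.16, 2.42], [-1.27, 4.41], [0.06, 2.06], [-2.6, 2.6]. Speed limits (rad/s): [2.22, 2.22, 2.79, 2.79, 3.14, 3.14, 3.14].

INTERFACE

Orientations are given as a unit quaternion [x, y, z, w].
In Python, from bench import r, camera gives the robot as it stands. The module is installed in compiled form; this text tells all that it offers.
- The arm moves only by the shell command python3 -m pendant 'ROWS' [FORCE]. ROWS is JSON, a list of rows, each an object with "dp": the shift along the tool's x, y, z as a fraction of full scale, a list of three; "rotation": the turn, a rotation vector about the tool's x, y, z as a fraction of full scale, a list of three; "jaw": the opening, from 0 (shut) to 1 (fully open). A call has 1 to 8 rows; each row is the pose to reach, as a shift and turn from the pose commanded when the call began, along the tool's axes at that moment, turning the shorter way round; what a row does not reach only later rows make up. Full scale, the value 1, is 0.15 m for a shift and 2 pi rad for a turn. A row lasts 1/8 s, in which the tool goes at most 62.5 mm and 10.7 degrees, less where a joint would pass 70% of its speed; a pose out of reach is approached as far as the arm can. A call with a number of a shift or a turn outside -1 to 1 is refused whole. A call with a gripper value outside its range is refused whole. The fingers move at their own pace and stop on an object; FORCE is the grip in N (left out, the last holds). Time passes only in rows, so rows that repeat a pose let the fingers close. It gives the time, the measured TCP pose, the force, the opening and the grip force at its end, in the units of the state.
- r.read_state(): the state, without advancing time (a new reading comes with each control period).
- camera(name): name is "side" or "top" or "wrist"; returns a dict with "image" (400x640x3 uint8, red, green, blue), "z_map" (400x640 float32, m along the optical axis (not along the pixel's ray), 0 where there is no reading), "mtx" (3x3 intrinsics, pixels), "T" (4x4, takes a point from camera to world coordinates). Camera axes: x right, y down, z forward; pixel columns grow to the right and rows downward; lengths in m; the calibration is good to about 2 mm. A picture is of the moment at which its call begins.
- r.close_job(): hands the job in; it is judged then, once.
The state is a dict: "time": time; "joint_positions": joint angles; "joint_vel": joint speeds; "joint_torque": joint torques, N m; "ee_pos": TCP position; "eef_rot": TCP orientation; "ft_force": force on the tool from outside, world axes, zero at the start; "torque": the same for the moment, N m; "width": finger opening in m; "grip_force": force on a finger pad.
Only numpy, scipy, OpenCV 4.12 (cv2) and the standard library are available. Lean on these libraries where they do the work, as an engineer would, in place of code of your own. Each camera call takes 0.05 s, during which the arm holds its last target. There are 200 camera calls.

TASK

A sprung telescoping stay is clamped in the bench vice with its rod locked in: first stand its ball-ended lock lever straight up, which frees the rod, and let go of the lever. Then take the rod by the eye at its end and draw it out against its inner spring until the ring groove cut round the rod has just come clear of the collar's mouth, and hold it there: you finish while still holding the rod out at that mark, so that I can lock it. Leave the lever upright, and leave the other things on the bench where they lie.

Things in the scene. Friction and masses are not known exactly. Their poses are not given: they have to be found in the camera images.
- vice: Bench vice, fixed, at another place and yaw each time. Origin on the bench under the middle of its jaws, 145 mm below the stay's origin; same axes as the stay. Jaws: 104 mm along y, 46 mm thick on either side of the tube, tops 157 mm above the bench. The anvil reaches 135 mm to +x; slide and handle reach 220 mm to -x, below 90 mm.
- stay: The stay: aluminium tube, 30 mm in diameter, level in the vice's jaws. Origin on its axis, 145 mm above the bench, midway along the jaws. z up; y along the tube, collar and rod on the -y side; x level across it (at yaw 0 away from the robot). Dark collar block 40 mm wide (x), 42 mm high, y -85 to -140 mm; brass mouth bush 23 mm in diameter on to y -148 mm.
- lever_pivot (a point): Pivot axis of the lock lever, on the collar: 115 mm along -y from the stay's origin and 30 mm above the tube's axis (same axes as stay).
- lock_lever (a joint): Angle of the lock lever, rad: 0 lying along the tube towards the vice jaws, grows as it is lifted, 1.571 straight up, on to 2.6 leaning over the rod. It turns about the stay's x axis, starts between 0.25 and 0.6 and stays where it is put (about 2 N at the ball moves it). The rod is locked below about 0.8 and above 2.3.
- lever_ball (a point): Centre of the black ball, 22 mm in diameter, at the end of the lever, 75 mm from the pivot. The lever itself is a plain steel bar 8 mm thick.
- rod_eye (a point): Middle of the steel eye at the free end of the rod (same axes as stay): a flat upright ring 28 mm in diameter, 12 mm thick along x, with a 12 mm hole along x. With the rod home it is 67 mm outside the mouth, 100 mm from the lever's pivot along -y. Towards the collar follow an 18 mm shank and a 20 mm nut, to 31 mm from its middle, then the rod, 14 mm in diameter.
- stay_rod (a joint): How far the rod is drawn out, m: 0 fully home (as it starts), 0.060 at the mark, 0.095 end stop. It slides along the stay's -y. The inner spring pulls it home with about 5 N at 0 and 14 N at the mark (150 N/m); let go, it slides back in.
- collar_mouth (a point): Centre of the collar's mouth, on the rod's axis, where the rod comes out (same axes as stay).
- groove (a point): The length mark: the edge nearest the collar of the dark ring groove (4 mm wide) cut round the rod (same axes as stay), on the rod's axis. 60 mm inside the mouth, out of sight, with the rod home; level with the mouth when the rod is drawn out 60 mm.
- spanner: Loose steel open-ended spanner, 190 mm long, lying on the bench near the vice; origin under it, x along it. Leave alone.
- hammer: Loose hammer, 260 mm long, lying; origin under it, x along it. Leave alone.
- spare_rod: Loose spare steel rod, 14 mm thick and 220 mm long with an eye, lying on the bench beyond the stay; origin under its middle, x along it. Leave alone.
- mug: Loose mug, 82 mm wide, 98 mm high, origin under it. Leave alone.
- pin_tin: Loose steel tin, 72 mm wide, 75 mm high, origin under it. Leave alone.
- spool: Loose wooden spool, 64 mm wide, 54 mm high, standing; origin under it. Leave alone.
- bracket: Loose steel angle bracket, 90 by 35 mm, 60 mm high; origin under it. Leave alone.

How it is judged:
By the outcome, as a careful person would: the job done as asked, in the order asked, and still so for the second after the job is handed in, while the arm keeps its last pose, push and grip.
It also fails if it takes over 48 s, if anything falls off the work surface, if the arm or the gripper's body presses on something with over 40 N, if the wrist force passes 120 N, or if a joint passes its speed limit or range.

## Working session

There is one attempt and no reset: what is moved stays moved. The work goes in short steps, Python scripts to look and compute and a shell command to move; the robot and the scene stay as the last step left them, time stands still between calls to the robot, and variables do not carry over. Pictures are saved under pics/ and viewed, at most 10 in all, crops included, and the job is handed in when it is done.

```bash
mkdir -p pics
cat > h.py <<'E'
import numpy as np, cv2
from bench import r, camera
from scipy.spatial.transform import Rotation as R
def P(c,u,v,z=None):
    z=c["z_map"][int(v),int(u)] if z is None else z
    p=np.linalg.inv(c["mtx"])@np.array([u,v,1])*z
    return (c["T"]@np.append(p,1))[:3]
def pix(c,p):
    q=np.linalg.inv(c["T"])@np.append(p,1); q=c["mtx"]@q[:3]; return q[:2]/q[2]
def cloud(c):
    v,u=np.mgrid[0:400,0:640]; z=c["z_map"]
    p=np.stack([u*z,v*z,z],-1)@np.linalg.inv(c["mtx"]).T
    return p@c["T"][:3,:3].T+c["T"][:3,3]
E
python3 - <<'E'
from h import *
import pickle
for n in ["side","top"]:
    c=camera(n); cv2.imwrite(f"pics/{n}0.png",c["image"][:,:,::-1]); pickle.dump(c,open(n+".pkl","wb"))
    print(n,c["T"].round(3).tolist(),c["mtx"].tolist())
print(r.read_state(), r.pinch_z)
E
```

```text
side [[-0.992, -0.089, 0.094, 0.4], [-0.129, 0.749, -0.65, 0.78], [-0.013, -0.656, -0.754, 1.027], [0.0, 0.0, 0.0, 1.0]] [[489.84270547225026, 0.0, 316.4963927445856], [0.0, 489.84270547225026, 202.85391416474823], [0.0, 0.0, 1.0]]
top [[-0.023, -0.998, 0.06, 0.44], [-1.0, 0.023, 0.007, -0.011], [-0.008, -0.06, -0.998, 1.563], [0.0, 0.0, 0.0, 1.0]] [[446.32773017439166, 0.0, 332.31208500846066], [0.0, 446.32773017439166, 199.90117585255447], [0.0, 0.0, 1.0]]
{'time': 0.1, 'joint_positions': array([ 1.1783868 ,  0.33280324, -0.0646918 ,  1.46089033,  0.0215849 ,
        1.34993586, -0.08846669]), 'joint_vel': array([-0.00163289, -0.00132471, -0.00057486, -0.00094087, -0.0009476 ,
        0.00096529, -0.00119263]), 'joint_torque': array([ 1.13738039e-03, -6.24550009e+01,  2.43742601e-02, -3.90721858e+01,
       -6.15423010e-02,  3.65061325e-02,  6.23288003e-06]), 'ee_pos': array([ 0.22575787, -0.58239957,  0.22182113]), 'eef_rot': array([ 9.82949668e-01,  1.83873597e-01, -1.48651570e-04, -6.54344348e-04]), 'ft_force': array([-0.35919154,  0.22419041, -0.57794879]), 'torque': array([ 0.01358454, -0.04419568, -0.003634  ]), 'grip_force': 0.0, 'width': 0.08694114870586725} 0.0187
```

View pics/side0.png

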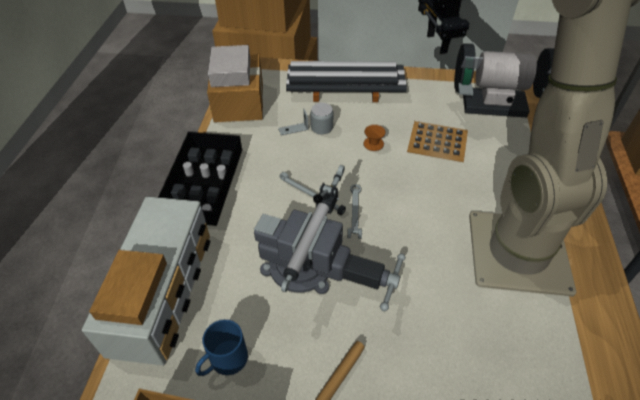

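View pics/top0.png

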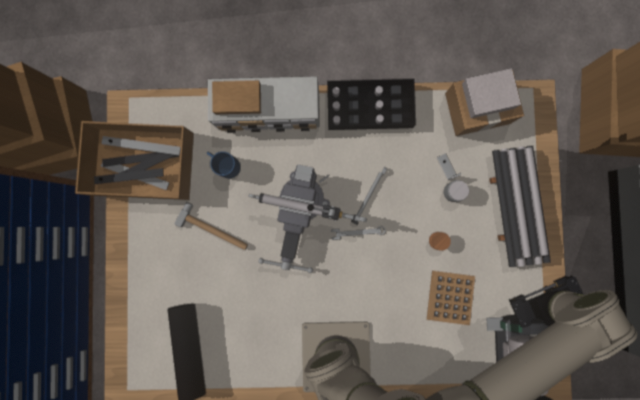

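The side view shows the tube running from (293,270) up to the collar at about (325,200) and the eye at about (340,170). The top view shows the tube from (255,197) to the eye at about (358,217), with the spare rod at (360-388,170-220) and the spanner at (330-385,233). I'll zoom in on both.

Run:
```python
from h import *
import pickle
t=pickle.load(open("top.pkl","rb"));s=pickle.load(open("side.pkl","rb"))
a=cv2.resize(t["image"][150:260,240:400],None,fx=5,fy=5,interpolation=cv2.INTER_CUBIC)[:, :800]
b=cv2.resize(s["image"][150:290,250:380],None,fx=4,fy=4,interpolation=cv2.INTER_CUBIC)
cv2.imwrite("pics/topz.png",a[:,:,::-1]);cv2.imwrite("pics/sidez.png",b[:,:,::-1])
for c in (t,s):
    p=cloud(c).reshape(-1,3); m=(p[:,2]>.125)&(p[:,2]<.26)&(p[:,0]>.25)&(p[:,0]<.7)&(np.abs(p[:,1])<.3)
    h,x,y=np.histogram2d(p[m,0],p[m,1],bins=[np.arange(.3,.66,.03),np.arange(-.3,.3,.03)]);print(h.astype(int))
```

```text
[[ 0  0  0  0  0  0  0  0  0  0  0  0  0  0  0  0  0  0  0]
 [ 0  0  0  0  0  0  0  0  0  0  0  0  0  0  0  0  0  0  0]
 [ 0  0  0  0  0  0  0  0  0  0  0  0  0  0  0  0  0  0  0]
 [ 0  0  0  0  0  0  0  0  0  0  0  0  0  0  0  0  0  0  0]
 [ 0  0  0  0  0  0  0  0  0  0  0  0  9 10  0  0  0  0  0]
 [ 0  0  0  0  0  0 25 50 38 49 36  2 59 91 86 45  0  0  0]
 [ 0  0  0  0  0  0  0  0  8 68 81 97 83 86 86 61  0  0  0]
 [ 0  0  0  0  0  0  0  0  0  0  1 14 79 99 87 88 67 45  3]
 [ 0  0  0  0  0  0  0  0  0  0  0 19 79 90 84 23 20 31 24]
 [ 0  0  0  0  0  0  0  0  0  0  0  0 66 82 43  1  0  0  0]
 [ 0  0  0  0  0  0  0  0  0  0  0  4 80 80  4  0  0  0  0]
 [ 0  0  0  0  0  0  0  0  0  0  0  2 27 33  0  0  0  0  0]]
[[  0   0   0   0   0   0   0   0   0   0   0   0   0   0   0   0   0   0
    0]
 [  0   0   0   0   0   0   0   0   0   0   0   0   0   0   0   0   0   0
    0]
 [  0   0   0   0   0   0   0   0   0   0   0   0   0   0   0   0   0   0
    0]
 [  0   0   0   0   0   0   0   0   0   0   0   0   0   0   0   0   0   0
    0]
 [  0   0   0   0   0   0   0   0   0   0   0   0  19  47   0   0   0   0
    0]
 [  0   0   0   0   0   0  30  73  39  35 112  35  60 139 168 178   0   0
    0]
 [  0   0   0   0   0   0   0   0   3  24 121 159 199 146 149 213   0   0
    0]
 [  0   0   0   0   0   0   0   0   0   0   4   6 125 135 146 157 149 135
   10]
 [  0   0   0   0   0   0   0   0   0   0   0  12 110 134 144 121  24  71
   78]
 [  0   0   0   0   0   0   0   0   0   0   0   0  74 103  92  22   0   0
    0]
 [  0   0   0   0   0   0   0   0   0   0   0   0 105 158  13   0   0   0
    0]
 [  0   0   0   0   0   0   0   0   0   0   0   0  33  74   0   0   0   0
    0]]
```

View pics/topz.png

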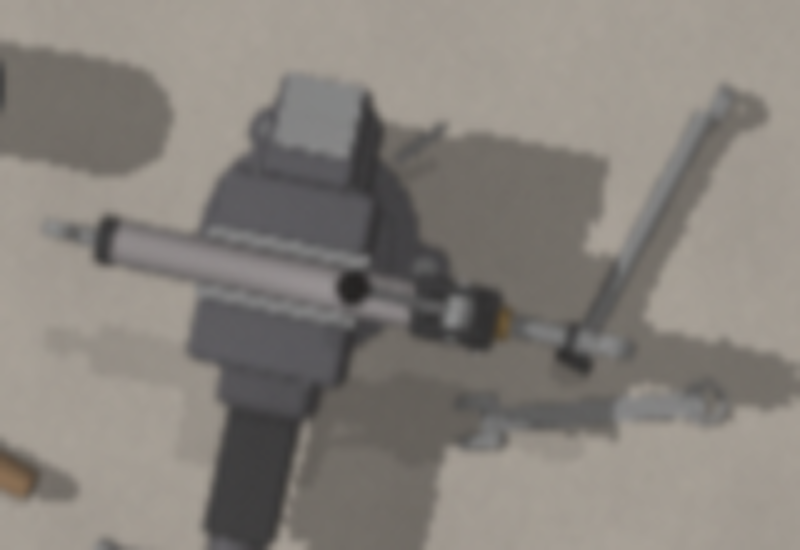

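View pics/sidez.png

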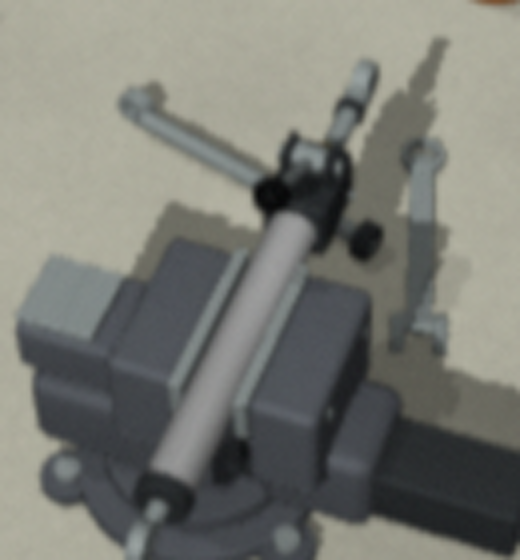

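The top zoom shows the ball at (310.4,207.4) full-frame and the eye at about (362,219). The side zoom shows the ball at (318,198.2) and the eye at about (341.5,169). The spare rod passes under the rod, and its black end is the dark knob.

Run:
```python
from h import *
import pickle
t=pickle.load(open("top.pkl","rb"));s=pickle.load(open("side.pkl","rb"))
def tri(a,b):
    Ms=[c["mtx"]@np.linalg.inv(c["T"])[:3] for c in(t,s)]
    X=cv2.triangulatePoints(Ms[0],Ms[1],np.array(a,float).reshape(2,1),np.array(b,float).reshape(2,1)).ravel();X=X[:3]/X[3]
    return X, pix(t,X)-a
print("ball",tri((310.4,207.4),(318,198.2)),P(t,310,207),P(s,318,198))
print("eye",tri((362.4,219),(341.5,169)),P(t,362,219),P(s,341,170))
print("spare end",P(t,355,221.5), P(t,355,222))
# tube fit: ridge of tube beyond jaws & rod points
for c in(t,s):
    p=cloud(c).reshape(-1,3)
    d0=np.array([.435,0.137]);
    m=(p[:,2]>.135)&(p[:,2]<.165)&(p[:,1]>-.16)&(p[:,1]<.26)&(p[:,0]>.4)&(p[:,0]<.58)
    q=p[m]
    # candidates near line between ends
    A=np.array([.525,.19]);B=np.array([.465,-.10])
    for it in range(6):
        d=(B-A)/np.linalg.norm(B-A);n=np.array([-d[1],d[0]])
        e=(q[:,:2]-A)@n; w=(abs(e)<(.02 if it<3 else .014))&(((q[:,2]>.157)&(q[:,1]>.02))|(q[:,1]<-.03))
        v=cv2.fitLine(q[w,:2].astype(np.float32),cv2.DIST_HUBER,0,.01,.01).ravel()
        dd=v[:2]*(-np.sign(v[1])); A=v[2:]-dd*.2*0; B=A+dd*.2
    print("axis",A,dd,"yaw",np.arctan2(dd[0],-dd[1]),w.sum())
    al=(q[:,:2]-A)@dd; e=(q[:,:2]-A)@np.array([-dd[1],dd[0]])
    k=(abs(e)<.02)&(q[:,2]>.138); print("far end",np.percentile(al[k],[0,.5,99.5,100]),(A+dd*al[k].max()))
    k2=k&(al>al[k].max()-.08); 
    for a in np.arange(al[k].max()-.1,al[k].max(),.01):
        kk=(abs(e)<.03)&(al>=a)&(al<a+.01)
        if kk.any(): print(round(a,3),(A+dd*(a+.005)).round(3),"zmax",q[kk,2].max().round(4),"e",e[kk].min().round(4),e[kk].max().round(4))
```

```text
ball (array([0.49983138, 0.06464776, 0.21262465]), array([-0.00616421, -0.05727982])) [0.50037781 0.06516184 0.22413516] [0.49915789 0.07044316 0.21988346]
eye (array([ 0.46164933, -0.0956106 ,  0.1493692 ]), array([0.0077496 , 0.09534916])) [ 0.46188931 -0.09398943  0.15517595] [ 0.4616218  -0.08239244  0.15897894]
spare end [ 0.45580492 -0.07701639  0.03218644] [ 0.45414178 -0.0771878   0.02715348]
axis [0.50247717 0.07167859] [-0.22729042 -0.973827  ] yaw -0.2292944 372
far end [-0.19181609 -0.18842515  0.18019278  0.18470033] [ 0.46049655 -0.10818759]
0.085 [ 0.482 -0.016] zmax 0.1649 e -0.0222 0.0202
0.095 [ 0.48  -0.025] zmax 0.1629 e -0.0144 0.0177
0.105 [ 0.478 -0.035] zmax 0.1586 e -0.0054 0.0058
0.115 [ 0.475 -0.045] zmax 0.1567 e -0.0064 0.0072
0.125 [ 0.473 -0.055] zmax 0.1574 e -0.0063 0.0068
0.135 [ 0.471 -0.064] zmax 0.1578 e -0.0076 0.0086
0.145 [ 0.468 -0.074] zmax 0.1587 e -0.0086 0.0093
0.155 [ 0.466 -0.084] zmax 0.1619 e -0.0079 0.0087
0.165 [ 0.464 -0.094] zmax 0.1629 e -0.0056 0.0048
0.175 [ 0.462 -0.103] zmax 0.1583 e -0.0056 0.0063
axis [0.50738096 0.09561638] [-0.23328348 -0.9724088 ] yaw -0.23545298 822
far end [-0.16945671 -0.16696072  0.20042154  0.20834555] [ 0.45877739 -0.10698066]
0.108 [ 0.481 -0.015] zmax 0.1644 e -0.0213 -0.0165
0.118 [ 0.479 -0.024] zmax 0.1649 e -0.0113 0.016
0.128 [ 0.476 -0.034] zmax 0.1555 e -0.0016 0.0068
0.138 [ 0.474 -0.044] zmax 0.1541 e -0.0057 0.0066
0.148 [ 0.472 -0.053] zmax 0.1539 e -0.0053 0.0082
0.158 [ 0.469 -0.063] zmax 0.1578 e -0.007 0.0112
0.168 [ 0.467 -0.073] zmax 0.1576 e -0.0076 0.0085
0.178 [ 0.465 -0.083] zmax 0.1621 e -0.0059 0.0068
0.188 [ 0.462 -0.092] zmax 0.1633 e -0.0043 0.0072
0.198 [ 0.46  -0.102] zmax 0.16 e -0.0046 0.0075
```

```bash
cat >> h.py <<'E'
PSI=-0.232; SX=np.array([np.cos(PSI),np.sin(PSI),0]); SY=np.array([-np.sin(PSI),np.cos(PSI),0])
def to(p):
    """dp / rotation (full-scale units) to put grasp point at p, tool down, tool x along stay y"""
    s=r.read_state(); T=R.from_quat(s["eef_rot"]); g=R.from_matrix(np.stack([SY,SX,[0,0,-1]],1))
    tcp=np.array(p)-[0,0,r.pinch_z]
    print("t",s["time"],"dp",(T.inv().apply(tcp-s["ee_pos"])/.15).round(3),"rot",((T.inv()*g).as_rotvec()/(2*np.pi)).round(4))
E
python3 -m pendant '[{"dp":[0,0,-0.3],"rotation":[0,0,0],"jaw":1},{"dp":[0.95,-0.98,-0.4],"rotation":[0,0,0],"jaw":1},{"dp":[0.95,-0.98,-0.4],"rotation":[0,0,0],"jaw":1},{"dp":[0.95,-0.98,-0.4],"rotation":[0,0,0],"jaw":1},{"dp":[0.95,-0.98,-0.4],"rotation":[0,0,0],"jaw":1}]' 15
python3 -m pendant '[{"dp":[0.95,-0.98,0],"rotation":[0,0,-0.08],"jaw":1},{"dp":[0.95,-0.98,0],"rotation":[0,0,-0.08],"jaw":1},{"dp":[0.95,-0.98,0],"rotation":[0,0,-0.08],"jaw":1},{"dp":[0.95,-0.98,0],"rotation":[0,0,-0.08],"jaw":1}]'
python3 -c "
from h import *
to([.4998,.0646,.262])"
```

```text
time: 0.72
ee_pos: [0.3076, -0.3909, 0.2831]
eef_rot: [0.982, 0.186, 0.0, 0.0]
ft_force: [0.2, -0.7, -0.1]
width: 0.0868
grip_force: 0.0
time: 1.23
ee_pos: [0.3866, -0.2027, 0.2827]
eef_rot: [0.905, 0.425, 0.0, 0.0]
ft_force: [-0.5, -0.3, 0.4]
width: 0.0868
grip_force: 0.0
t 1.225 dp [ 1.853 -0.557  0.262] rot [ 0.0001  0.     -0.0733]
```

```bash
python3 -m pendant '[{"dp":[0.95,-0.3,-0.2],"rotation":[0,0,-0.0733],"jaw":1},{"dp":[0.95,-0.3,-0.2],"rotation":[0,0,-0.0733],"jaw":1},{"dp":[0.95,-0.3,-0.2],"rotation":[0,0,-0.0733],"jaw":1},{"dp":[0.95,-0.3,-0.2],"rotation":[0,0,-0.0733],"jaw":1}]'
python3 - <<'E'
from h import *
import pickle
to([.4998,.0646,.2126])
c=camera("wrist"); pickle.dump(c,open("w0.pkl","wb")); cv2.imwrite("pics/w0.png",c["image"][:,:,::-1])
print(c["T"].round(3).tolist()); print("ball",pix(c,[.4998,.0646,.2126]),"eye",pix(c,[.4622,-.094,.147]))
E
```

```text
time: 1.72
ee_pos: [0.4431, -0.0671, 0.3126]
eef_rot: [0.786, 0.619, 0.0, 0.0]
ft_force: [0.4, -0.1, 0.0]
width: 0.0871
grip_force: 0.0
t 1.725 dp [0.942 0.162 0.792] rot [ 0.     -0.     -0.0007]
[[0.972, -0.223, -0.068, 0.461], [-0.234, -0.93, -0.282, 0.011], [-0.0, 0.29, -0.957, 0.476], [0.0, 0.0, 0.0, 1.0]]
ball [366.3084425   0.4988521] eye [354.39091447 208.73229265]
```

View pics/w0.png

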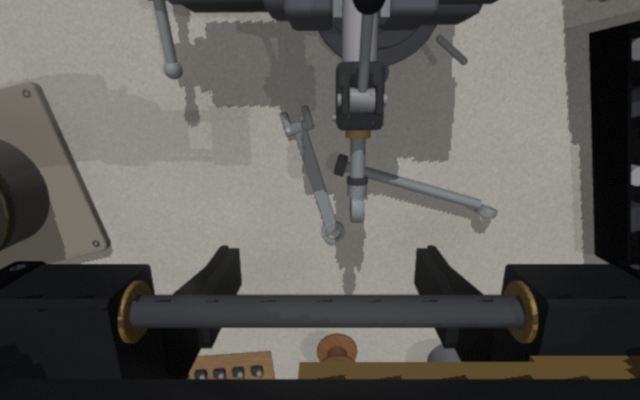

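The wrist view shows the ball at about (370,3), the pivot at (362,98) and the eye at about (357,210). My predictions agree to within 3 px. The next move lowers the gripper over the ball and grips it.

```bash
python3 -m pendant '[{"dp":[0.94,0.165,0.2],"rotation":[0,0,0],"jaw":1},{"dp":[0.94,0.165,0.2],"rotation":[0,0,0],"jaw":1},{"dp":[0.94,0.165,0.2],"rotation":[0,0,0],"jaw":0.7},{"dp":[0.94,0.165,0.79],"rotation":[0,0,0],"jaw":0.6},{"dp":[0.94,0.165,0.79],"rotation":[0,0,0],"jaw":0.5},{"dp":[0.94,0.165,0.79],"rotation":[0,0,0],"jaw":0.5}]'
python3 -m pendant '[{"dp":[0,0,0],"rotation":[0,0,0],"jaw":0},{"dp":[0,0,0],"rotation":[0,0,0],"jaw":0},{"dp":[0,0,0],"rotation":[0,0,0],"jaw":0},{"dp":[0,0,0],"rotation":[0,0,0],"jaw":0},{"dp":[0,0,0],"rotation":[0,0,0],"jaw":0}]' 15
python3 - <<'E'
from h import *
s=r.read_state(); T=R.from_quat(s["eef_rot"]); g=s["ee_pos"]+T.apply([0,0,-r.pinch_z]); print("grasp",g,s["joint_positions"].round(2))
pv=np.array([.4855,.0033,.177]); pv=np.array([.4622,-.094,.147])+.1*SY+[0,0,.03]
d=g-pv; print("rel y,z,x",d@SY,d[2],d@SX); L=.075
th0=np.arctan2(d[2],d@SY); L=.075; print(th0,np.hypot(d[2],d@SY))
for th in [.7,.85,1.0,1.15,1.3,1.45,1.571]:
    dy=L*(np.cos(th)-np.cos(th0)); dz=L*(np.sin(th)-np.sin(th0))
    print(th,"dp",round(dy/.15,3),round(-dz/.15,3))
E
```

```text
time: 2.52
ee_pos: [0.4987, 0.061, 0.1919]
eef_rot: [0.787, 0.617, -0.002, -0.001]
ft_force: [-0.7, 0.3, 0.8]
width: 0.0547
grip_force: 0.0
time: 3.15
ee_pos: [0.5018, 0.0631, 0.1952]
eef_rot: [0.786, 0.618, 0.002, 0.002]
ft_force: [8.8, -1.4, 0.5]
width: 0.0204
grip_force: 15.0
grasp [0.50170866 0.06306754 0.21391333] [ 0.47  0.15 -0.74  1.78  0.11  1.25 -0.53]
rel y,z,x 0.06194346505162039 0.036913329142463036 0.0023365074279466424
0.5374138547534655 0.07210815994727038
0.7 dp -0.047 -0.066
0.85 dp -0.1 -0.12
1.0 dp -0.159 -0.165
1.15 dp -0.225 -0.2
1.3 dp -0.296 -0.226
1.45 dp -0.369 -0.24
1.571 dp -0.43 -0.244
```

```bash
python3 -m pendant '[{"dp":[-0.047,0.02,-0.066],"rotation":[0,0,0],"jaw":0},{"dp":[-0.1,0.02,-0.12],"rotation":[0,0,0],"jaw":0},{"dp":[-0.159,0.02,-0.165],"rotation":[0,0,0],"jaw":0},{"dp":[-0.225,0.02,-0.2],"rotation":[0,0,0],"jaw":0},{"dp":[-0.296,0.02,-0.226],"rotation":[0,0,0],"jaw":0},{"dp":[-0.369,0.02,-0.24],"rotation":[0,0,0],"jaw":0},{"dp":[-0.43,0.02,-0.244],"rotation":[0,0,0],"jaw":0},{"dp":[-0.43,0.02,-0.244],"rotation":[0,0,0],"jaw":0}]'
python3 - <<'E'
from h import *
import pickle
s=r.read_state(); g=s["ee_pos"]+R.from_quat(s["eef_rot"]).apply([0,0,-r.pinch_z]); print("grasp",g)
d=g-(np.array([.4622,-.094,.147])+.1*SY+[0,0,.03]); print("rel y,z,x",d@SY,d[2],d@SX)
c=camera("side");pickle.dump(c,open("s1.pkl","wb"))
cv2.imwrite("pics/s1.png",cv2.resize(c["image"][110:260,230:430],None,fx=4,fy=4,interpolation=cv2.INTER_CUBIC)[:,:,::-1])
E
```

```text
time: 4.15
ee_pos: [0.4872, -0.0009, 0.2319]
eef_rot: [0.786, 0.618, -0.0, 0.001]
ft_force: [-5.4, 0.8, 8.7]
width: 0.0208
grip_force: 15.0
grasp [ 0.48723368 -0.00090742  0.25058412]
rel y,z,x -0.0036456583469868724 0.07358412110150253 0.0029587304037084327
```

View pics/s1.png

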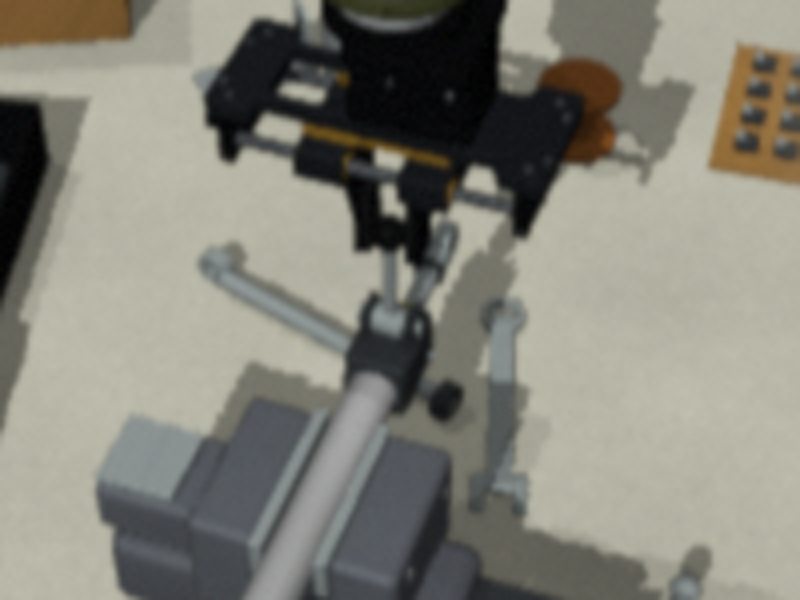

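The side view shows the lever standing upright, with the ball between the fingers. I'll release it and back off upward.

```bash
python3 -m pendant '[{"dp":[0,-0.01,0],"rotation":[0,0,0],"jaw":0},{"dp":[0,-0.01,0],"rotation":[0,0,0],"jaw":0.6},{"dp":[0,-0.01,0],"rotation":[0,0,0],"jaw":0.6},{"dp":[0,-0.01,0],"rotation":[0,0,0],"jaw":0.6},{"dp":[0,-0.01,-0.5],"rotation":[0,0,0],"jaw":0.6},{"dp":[0,-0.01,-0.5],"rotation":[0,0,0],"jaw":0.6}]'
python3 -m pendant '[{"dp":[-0.95,0,0],"rotation":[0,0,0],"jaw":0.6},{"dp":[-0.95,0,0],"rotation":[0,0,0],"jaw":0.6},{"dp":[-0.95,0,0],"rotation":[0,0,0],"jaw":0.6},{"dp":[-0.95,0,0],"rotation":[0,0,0],"jaw":0.6}]'
python3 - <<'E'
from h import *
import pickle
to([.4629,-.094,.147])
w=camera("wrist");t=camera("top");s=camera("side")
pickle.dump((w,t,s),open("a2.pkl","wb"))
eye=np.array([.4629,-.0942,.147]); piv=eye+.1*SY+[0,0,.03]; ball=piv+[0,0,.075]
for n,c in zip("wts",(w,t,s)): print(n,"eye",pix(c,eye),"piv",pix(c,piv),"ball",pix(c,ball))
def crop(c,p,h,f):
    u,v=pix(c,p).round().astype(int); a=max(v-h,0);b=max(u-h,0); print("origin",b,a,f); return cv2.resize(c["image"][a:a+2*h,b:b+2*h],(400,400),interpolation=cv2.INTER_CUBIC)
mid=piv-.03*SY
cv2.imwrite("pics/a2.png",np.hstack([crop(w,mid,100,2),crop(s,mid,33,400/66)])[:,:,::-1])
for c in(w,t,s):
    p=cloud(c).reshape(-1,3);m=(np.hypot(*(p[:,:2]-ball[:2]).T)<.04)&(p[:,2]>.235)&(p[:,2]<.275); q=p[m]-piv
    print(m.sum(),(q@SY).mean(),(q@SX).mean(),q[:,2].max())
E
```

```text
time: 4.95
ee_pos: [0.4872, 0.001, 0.309]
eef_rot: [0.786, 0.618, 0.002, 0.002]
ft_force: [-0.4, -0.1, -0.1]
width: 0.0518
grip_force: 0.0
time: 5.45
ee_pos: [0.4523, -0.1384, 0.3052]
eef_rot: [0.787, 0.617, -0.0, -0.0]
ft_force: [0.5, 0.3, 0.1]
width: 0.0521
grip_force: 0.0
t 5.45 dp [ 3.04e-01 -1.00e-03  1.18e+00] rot [-0.0001 -0.     -0.0012]
w eye [328.657476   138.90484034] piv [327.90713429   4.12147913] ball [327.94034859 -31.54054671]
t eye [361.90775274 218.7231374 ] piv [330.93411272 211.86323222] ball [330.64665451 211.02277686]
s eye [340.82943703 170.01099839] piv [327.41165809 189.35203158] ball [327.55476254 166.68852479]
origin 228 0 2
origin 299 148 6.0606060606060606<stdin>:14: RuntimeWarning: Mean of empty slice.
  ret = ret.dtype.type(ret / rcount)
Traceback (most recent call last):
ValueError: zero-size array to reduction operation maximum which has no identity
```

View pics/a2.png

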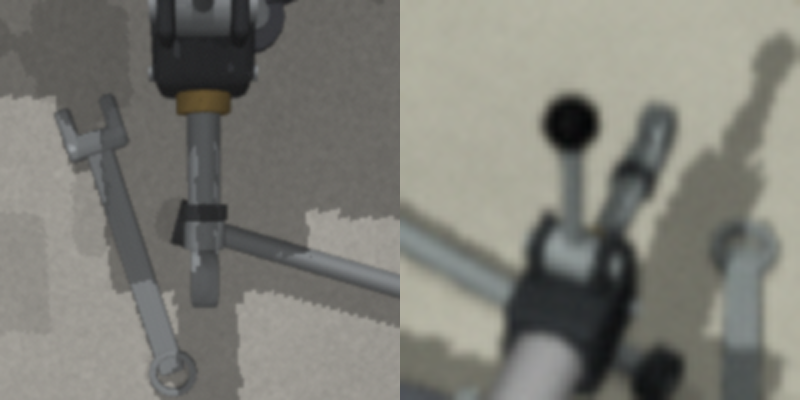

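The wrist crop puts the eye at about (330,139) full-frame and the brass mouth end at row 56. The side crop puts the ball at (327,168), directly above the pivot at (327.4,190), so the lever is upright.

```bash
cat >> h.py <<'E'
def tot(p,tilt,back=0):
    s=r.read_state(); T=R.from_quat(s["eef_rot"]); g=R.from_matrix(np.stack([SY,SX,[0,0,-1]],1))*R.from_rotvec([0,tilt,0])
    tcp=np.array(p)+g.apply([0,0,r.pinch_z-back])
    print("t",s["time"],"dp",(T.inv().apply(tcp-s["ee_pos"])/.15).round(3),"rot",((T.inv()*g).as_rotvec()/(2*np.pi)).round(4),"z",g.apply([0,0,1]))
E
python3 - <<'E'
from h import *
import pickle
w,t,s=pickle.load(open("a2.pkl","rb"))
piv=np.array([.4640,-.0942,.147])+.1*SY+[0,0,.03]
for c in(t,s):
    p=cloud(c).reshape(-1,3);m=(np.hypot(*(p[:,:2]-piv[:2]).T)<.04)&(p[:,2]>.235)&(p[:,2]<.28); q=p[m]-piv
    m2=(np.hypot(*(p[:,:2]-piv[:2]).T)<.05)&(p[:,2]>.17)&(p[:,2]<.2); q2=p[m2]-piv
    print(m.sum(),np.median(q,0)@SY if m.any() else 0,np.median(q,0)@SX if m.any() else 0, "low",m2.sum(),np.median(q2@SY),np.median(q2@SX))
e=np.array([.4640,-.0942,.147])-.003*SY
tot(e,.3,.09); tot(e,.3)
E
```

```text
44 0.001758474078865053 -0.00010043541566995332 low 48 -0.0042368749567641036 -0.0066698372670150555
80 0.008232217984979579 -0.002391039258217561 low 152 0.004195680592958218 -0.001803893583832779
t 5.6 dp [0.127 0.007 0.603] rot [ 0.0001  0.0477 -0.0005] z [ 0.06794731  0.28760277 -0.95533649]
t 5.6 dp [0.304 0.006 1.176] rot [ 0.0001  0.0477 -0.0005] z [ 0.06794731  0.28760277 -0.95533649]
```

```bash
python3 -m pendant '[{"dp":[0.127,0.007,0.3],"rotation":[0,0.0477,0],"jaw":0.6},{"dp":[0.127,0.007,0.6],"rotation":[0,0.0477,0],"jaw":0.6},{"dp":[0.127,0.007,0.6],"rotation":[0,0.0477,0],"jaw":0.6},{"dp":[0.127,0.007,0.6],"rotation":[0,0.0477,0],"jaw":0.5}]'
python3 -m pendant '[{"dp":[0,0,0.3],"rotation":[0,0,0],"jaw":0.5},{"dp":[0,0,0.6],"rotation":[0,0,0],"jaw":0.5},{"dp":[0,0,0.6],"rotation":[0,0,0],"jaw":0.5}]'
python3 -c "
from h import *
tot(np.array([.4640,-.0942,.147])-.003*SY,.3)"
python3 -m pendant '[{"dp":[0,0,0],"rotation":[0,0,0],"jaw":0},{"dp":[0,0,0],"rotation":[0,0,0],"jaw":0},{"dp":[0,0,0],"rotation":[0,0,0],"jaw":0},{"dp":[0,0,0],"rotation":[0,0,0],"jaw":0},{"dp":[0,0,0],"rotation":[0,0,0],"jaw":0},{"dp":[0,0,0],"rotation":[0,0,0],"jaw":0}]' 45
python3 -c "
from h import *
e=np.array([.4640,-.0942,.147])-.003*SY
tot(e,.3); tot(e-.02*SY,.3); tot(e-.06*SY,.3)"
```

```text
time: 6.1
ee_pos: [0.4592, -0.1184, 0.2175]
eef_rot: [0.776, 0.613, 0.117, -0.091]
ft_force: [0.5, 0.8, 0.1]
width: 0.0477
grip_force: 0.0
time: 6.48
ee_pos: [0.4642, -0.0914, 0.1299]
eef_rot: [0.776, 0.613, 0.117, -0.093]
ft_force: [-0.3, -0.9, 0.6]
width: 0.0436
grip_force: 0.0
t 6.475 dp [-0.003  0.003  0.004] rot [-0.0002  0.0001 -0.0002] z [ 0.06794731  0.28760277 -0.95533649]
time: 7.22
ee_pos: [0.4652, -0.0943, 0.1303]
eef_rot: [0.777, 0.611, 0.118, -0.091]
ft_force: [4.7, -2.0, 1.9]
width: 0.0112
grip_force: 45.0
t 7.225 dp [ 0.013 -0.008  0.012] rot [ 0.0006  0.0001 -0.0009] z [ 0.06794731  0.28760277 -0.95533649]
t 7.225 dp [-0.115 -0.007 -0.027] rot [ 0.0006  0.0001 -0.0009] z [ 0.06794731  0.28760277 -0.95533649]
t 7.225 dp [-0.369 -0.006 -0.106] rot [ 0.0006  0.0001 -0.0009] z [ 0.06794731  0.28760277 -0.95533649]
```

```bash
python3 -m pendant '[{"dp":[-0.064,0.01,-0.02],"rotation":[0,0,0],"jaw":0},{"dp":[-0.127,0.01,-0.039],"rotation":[0,0,0],"jaw":0},{"dp":[-0.191,0.01,-0.059],"rotation":[0,0,0],"jaw":0},{"dp":[-0.255,0.01,-0.079],"rotation":[0,0,0],"jaw":0},{"dp":[-0.318,0.01,-0.098],"rotation":[0,0,0],"jaw":0},{"dp":[-0.318,0.01,-0.098],"rotation":[0,0,0],"jaw":0}]'
python3 - <<'E'
from h import *
import pickle
s=r.read_state(); g=s["ee_pos"]+R.from_quat(s["eef_rot"]).apply([0,0,-r.pinch_z]); print("moved",(g-(np.array([.4652,-.0943,.1303])-.0187*np.array([ 0.068,0.2876,-0.955])))@-SY, s["ft_force"]@SY,s["grip_force"],s["width"])
w=camera("wrist");t=camera("top");pickle.dump((w,t),open("a3.pkl","wb"))
m=np.array([.4640,-.0942,.147])+.067*SY
print(pix(w,m),pix(t,m))
def crop(c,p,h):
    u,v=pix(c,p).round().astype(int); a=max(v-h,0);b=max(u-h,0); print("origin",b,a); return cv2.resize(c["image"][a:a+2*h,b:b+2*h],(400,400),interpolation=cv2.INTER_CUBIC)
cv2.imwrite("pics/a3.png",np.hstack([crop(w,m-.03*SY,75),crop(t,m-.02*SY,25)])[:,:,::-1])
E
```

```text
time: 7.98
ee_pos: [0.4545, -0.1401, 0.1302]
eef_rot: [0.776, 0.612, 0.118, -0.094]
ft_force: [3.5, 10.2, 5.3]
width: 0.0112
grip_force: 45.0
moved 0.04711961482721382 10.688049998926193 44.99270684668076 0.011180254290958206
[326.15810665  22.47748243] [341.20864248 213.98673281]
origin 251 13
origin 322 190
```

View pics/a3.png

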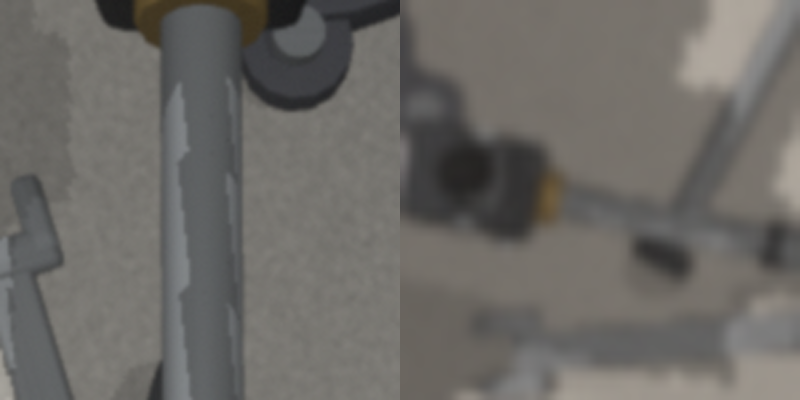

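The rod is moving freely: it is about 47 mm out, with a pull of about 11 N, and the groove is still hidden. The mouth is near the top edge of the wrist view, at about row 20, so I'll tilt a little more while drawing it further.

```bash
python3 -m pendant '[{"dp":[-0.013,0,-0.009],"rotation":[0,0.012,0],"jaw":0},{"dp":[-0.026,0,-0.018],"rotation":[0,0.024,0],"jaw":0},{"dp":[-0.026,0,-0.018],"rotation":[0,0.032,0],"jaw":0},{"dp":[-0.026,0,-0.018],"rotation":[0,0.032,0],"jaw":0}]'
cat > look.py <<'E'
from h import *
import sys
s=r.read_state(); T=R.from_quat(s["eef_rot"]); g=s["ee_pos"]+T.apply([0,0,-r.pinch_z]); print("t",s["time"],"moved",(g-(np.array([.4652,-.0943,.1303])-.0187*np.array([ 0.068,0.2876,-0.955])))@-SY, s["ft_force"]@SY,s["width"])
print("1mm pull dp",T.inv().apply(-.001*SY)/.15)
w=camera("wrist"); m=np.array([.4640,-.0942,.147])+.067*SY
print("mouth",pix(w,m),pix(w,m+[0,0,.007]),"1mm px",pix(w,m-.01*SY+[0,0,.007]))
u,v=pix(w,m).round().astype(int); a=max(v-60,0);b=u-60
im=cv2.resize(w["image"][a:a+120,b:b+120],(600,600),interpolation=cv2.INTER_CUBIC); print("origin",b,a)
cv2.imwrite(sys.argv[1],im[:,:,::-1])
uc=int(round(pix(w,m+[0,0,.007])[0]))
print(a,w["image"][a:a+70,uc-2:uc+7].mean((1,2)).round().astype(int).tolist())
E
python3 look.py pics/b1.png
```

```text
time: 8.57
ee_pos: [0.4534, -0.1445, 0.1313]
eef_rot: [0.761, 0.599, 0.196, -0.155]
ft_force: [6.6, 10.9, 0.1]
width: 0.0113
grip_force: 45.0
t 8.575 moved 0.05510830282186638 12.09340155338353 0.011315553424545186
1mm pull dp [-5.83068335e-03  2.71213398e-05 -3.23215725e-03]
mouth [326.27099247  37.91494988] [326.20707891  28.70256629] 1mm px [326.26189583  46.07359778]
origin 266 0
0 [31, 30, 28, 28, 27, 28, 28, 29, 29, 33, 50, 70, 80, 82, 82, 82, 82, 83, 83, 83, 83, 83, 83, 80, 67, 58, 55, 55, 58, 69, 86, 93, 94, 94, 94, 94, 94, 94, 94, 94, 94, 94, 94, 94, 95, 94, 95, 94, 94, 95, 94, 95, 94, 95, 95, 95, 95, 95, 95, 95, 95, 95, 95, 95, 95, 95, 95, 95, 95, 95]
```

View pics/b1.png

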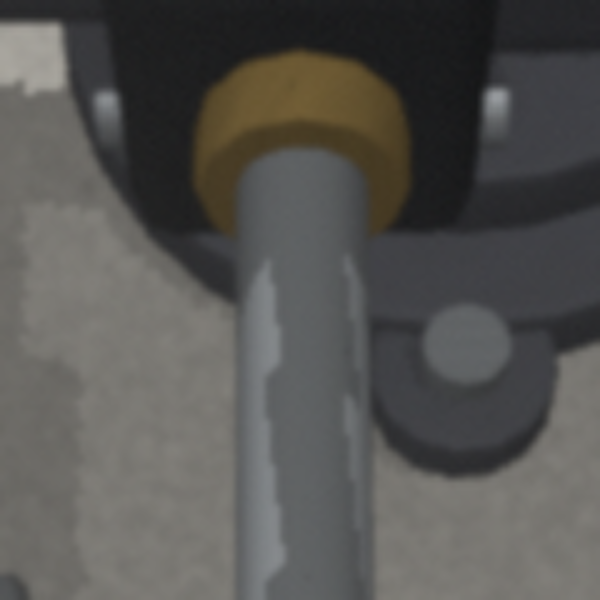

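The wrist view shows the mouth rim meeting the rod's top at about row 29 (crop 148), with no groove yet. That fits 55 mm drawn. I'll pull about 5 mm more.

```bash
python3 -m pendant '[{"dp":[-0.015,0,-0.008],"rotation":[0,0,0],"jaw":0},{"dp":[-0.03,0,-0.0166],"rotation":[0,0,0],"jaw":0},{"dp":[-0.03,0,-0.0166],"rotation":[0,0,0],"jaw":0},{"dp":[-0.03,0,-0.0166],"rotation":[0,0,0],"jaw":0}]'
python3 look.py pics/b2.png
```

```text
time: 9.12
ee_pos: [0.4524, -0.1487, 0.1314]
eef_rot: [0.76, 0.6, 0.196, -0.155]
ft_force: [7.9, 11.2, -1.2]
width: 0.0116
grip_force: 45.0
t 9.125 moved 0.05941544521205527 12.754749719385423 0.011559322299221414
1mm pull dp [-5.83484567e-03  1.62783850e-05 -3.22471014e-03]
mouth [326.66580094  30.64814502] [326.62412823  21.21745252] 1mm px [326.64971226  38.44665834]
origin 267 0
0 [28, 30, 39, 59, 75, 81, 81, 82, 82, 83, 83, 82, 83, 83, 83, 82, 73, 61, 56, 55, 54, 56, 64, 80, 90, 92, 93, 93, 93, 93, 93, 93, 92, 92, 93, 93, 93, 93, 93, 93, 93, 94, 93, 93, 94, 94, 94, 94, 93, 93, 94, 94, 93, 94, 94, 94, 94, 94, 94, 94, 94, 94, 94, 94, 94, 94, 94, 94, 94, 94]
```

View pics/b2.png

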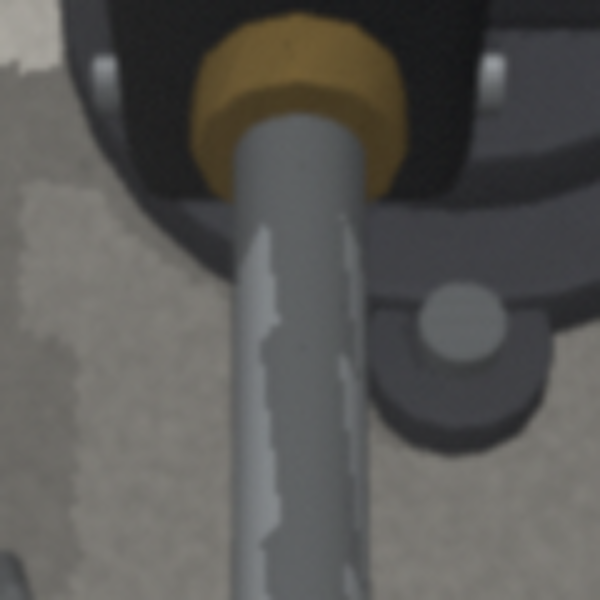

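The mouth is now at row 23 and the groove is still hidden, so the eye has slipped a few mm in the pads. I've used my ten views, so from here I'll read the groove numerically. Next: a firmer grip and more draw.

```bash
cat > num.py <<'E'
from h import *
s=r.read_state(); T=R.from_quat(s["eef_rot"]); g=s["ee_pos"]+T.apply([0,0,-r.pinch_z]); print("t",s["time"],"moved",(g-(np.array([.4652,-.0943,.1303])-.0187*np.array([ 0.068,0.2876,-0.955])))@-SY, s["ft_force"]@SY,s["width"],s["grip_force"])
w=camera("wrist"); m=np.array([.4640,-.0942,.147])+.067*SY
pm=pix(w,m+[0,0,.007]); print("mouth top pred row",pm[1].round(1),"rows at 4mm,8mm",pix(w,m-.004*SY+[0,0,.007])[1].round(1),pix(w,m-.008*SY+[0,0,.007])[1].round(1))
uc=int(round(pm[0])); print(w["image"][:50,uc-1:uc+6].mean((1,2)).round().astype(int).tolist())
im=w["image"].astype(float).mean(2); e=pix(w,g)
print("rod to eye from row 60:",im[60:240,uc-1:uc+6].mean(1).round().astype(int)[::2].tolist(), "grasp px",e.round(1))
E
python3 -m pendant '[{"dp":[0,0,0],"rotation":[0,0,0],"jaw":0},{"dp":[-0.015,0,-0.008],"rotation":[0,0,0],"jaw":0},{"dp":[-0.029,0,-0.016],"rotation":[0,0,0],"jaw":0},{"dp":[-0.029,0,-0.016],"rotation":[0,0,0],"jaw":0}]' 60
python3 num.py
```

```text
time: 9.68
ee_pos: [0.4514, -0.1534, 0.1314]
eef_rot: [0.76, 0.6, 0.196, -0.155]
ft_force: [7.1, 11.9, -2.4]
width: 0.0113
grip_force: 60.0
t 9.675 moved 0.06418850985575686 13.228118322214096 0.01130756225657851 60.00077480705926
mouth top pred row 13.2 rows at 4mm,8mm 20.0 26.8
[82, 83, 83, 83, 82, 82, 83, 80, 70, 59, 55, 54, 55, 60, 75, 84, 77, 63, 48, 32, 23, 23, 40, 70, 88, 91, 92, 93, 93, 93, 92, 93, 93, 93, 93, 93, 93, 93, 93, 93, 93, 93, 93, 93, 93, 93, 93, 94, 93, 93]
rod to eye from row 60: [94, 94, 94, 94, 94, 94, 95, 94, 95, 94, 94, 95, 94, 94, 95, 95, 95, 95, 95, 95, 95, 95, 95, 95, 95, 95, 96, 95, 95, 95, 95, 96, 96, 96, 95, 95, 96, 96, 96, 96, 96, 96, 96, 96, 96, 96, 95, 96, 96, 96, 96, 96, 96, 96, 96, 96, 96, 96, 96, 96, 96, 96, 96, 96, 96, 96, 96, 96, 75, 48, 50, 50, 52, 60, 62, 57, 117, 137, 137, 138, 138, 138, 138, 138, 137, 137, 136, 136, 129, 101] grasp px [329.9 285.2]
```

The groove is out: it spans rows 17–22.6, with the mouth at row 13.7. The mark is therefore about 1.2–2 mm past the mouth. I'll ease back about 0.8 mm and check that it holds.

```bash
python3 -m pendant '[{"dp":[0.005,0,0.0028],"rotation":[0,0,0],"jaw":0},{"dp":[0.005,0,0.0028],"rotation":[0,0,0],"jaw":0},{"dp":[0.005,0,0.0028],"rotation":[0,0,0],"jaw":0}]'
python3 num.py
python3 -m pendant '[{"dp":[0,0,0],"rotation":[0,0,0],"jaw":0},{"dp":[0,0,0],"rotation":[0,0,0],"jaw":0},{"dp":[0,0,0],"rotation":[0,0,0],"jaw":0},{"dp":[0,0,0],"rotation":[0,0,0],"jaw":0},{"dp":[0,0,0],"rotation":[0,0,0],"jaw":0},{"dp":[0,0,0],"rotation":[0,0,0],"jaw":0},{"dp":[0,0,0],"rotation":[0,0,0],"jaw":0},{"dp":[0,0,0],"rotation":[0,0,0],"jaw":0}]'
python3 num.py
python3 - <<'E'
from h import *
piv=np.array([.4640,-.0942,.147])+.1*SY+[0,0,.03]
c=camera("side"); u,v=pix(c,piv+[0,0,.075]).round().astype(int); g=c["image"][v-10:v+12,u-10:u+11].mean(2); k=g<45
print("ball px",u-10+np.argwhere(k)[:,1].mean(),v-10+np.argwhere(k)[:,0].mean(),k.sum())
E
```

```text
time: 10.1
ee_pos: [0.4516, -0.1525, 0.1313]
eef_rot: [0.76, 0.6, 0.196, -0.155]
ft_force: [8.2, 11.5, -2.5]
width: 0.0119
grip_force: 60.0
t 10.1 moved 0.0632653580637328 13.12706811547989 0.011862415917382062 60.00050291027662
mouth top pred row 14.8 rows at 4mm,8mm 21.6 28.4
[82, 83, 83, 83, 83, 83, 82, 82, 83, 78, 65, 56, 55, 55, 56, 61, 67, 61, 48, 32, 22, 23, 40, 70, 88, 92, 93, 93, 93, 93, 93, 93, 93, 93, 93, 93, 93, 93, 93, 93, 93, 93, 93, 93, 93, 93, 93, 93, 94, 94]
rod to eye from row 60: [94, 93, 94, 94, 94, 94, 94, 95, 95, 94, 94, 94, 95, 95, 95, 95, 95, 95, 95, 95, 95, 95, 95, 95, 95, 95, 95, 95, 95, 95, 96, 96, 96, 96, 95, 95, 96, 96, 96, 96, 96, 96, 96, 96, 96, 96, 96, 96, 96, 96, 96, 96, 96, 96, 96, 96, 96, 96, 96, 96, 96, 96, 96, 96, 96, 97, 96, 96, 75, 47, 48, 50, 50, 52, 59, 58, 120, 137, 137, 138, 138, 138, 139, 138, 137, 137, 136, 136, 129, 97] grasp px [329.8 285.2]
time: 11.15
ee_pos: [0.4516, -0.1524, 0.1314]
eef_rot: [0.76, 0.6, 0.196, -0.155]
ft_force: [8.2, 11.2, -2.6]
width: 0.0117
grip_force: 60.0
t 11.15 moved 0.06324634671166672 12.807283139904289 0.01168877437469341 60.00049340122814
mouth top pred row 14.8 rows at 4mm,8mm 21.6 28.4
[82, 82, 82, 83, 83, 83, 82, 83, 83, 77, 65, 57, 55, 55, 55, 61, 67, 61, 48, 32, 23, 23, 40, 70, 88, 92, 93, 92, 93, 93, 93, 93, 93, 93, 93, 93, 93, 93, 93, 93, 93, 93, 93, 93, 93, 94, 93, 94, 93, 93]
rod to eye from row 60: [94, 94, 94, 94, 95, 94, 94, 94, 94, 95, 94, 95, 95, 95, 95, 95, 95, 95, 95, 95, 95, 95, 95, 95, 95, 95, 96, 96, 95, 95, 96, 95, 95, 96, 96, 96, 95, 96, 96, 96, 96, 96, 96, 96, 96, 96, 96, 96, 96, 96, 96, 96, 96, 96, 96, 96, 96, 96, 97, 96, 96, 96, 96, 96, 97, 96, 96, 96, 75, 48, 48, 50, 50, 52, 59, 58, 122, 137, 137, 138, 138, 138, 138, 138, 137, 136, 137, 136, 129, 97] grasp px [329.9 285.2]
ball px 326.81632653061223 168.18367346938777 49
```

```bash
python3 -c "
from bench import r
print(r.close_job())"
```

```text
the job is handed in; nothing more can be done
None
```

I handed the job in with the lever upright and let go, and the arm still holding the rod out by its eye; the groove's mark is about 0.3–1.2 mm clear of the collar's mouth, and it held without slipping over a 1 s check.

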